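# Fit the blade over the locating pin of the slicer's blade bed

## Robot

A 7-joint arm with a two-finger parallel gripper is mounted at the origin on a cart in front of the work surface, level with it; the furniture and walls round the work are solid. World frame = base frame: x ahead of the robot, y to its left, z up, the work surface at z = 0. Lengths are in m, angles in rad, forces in N, time in s.
With the tool pointing down it reaches from about 0.375 to 0.925 m from the base axis. Payload 3.1 kg.
Tool frame: the origin (TCP) lies between the finger pads; the fingertips stand 19 mm ahead of it and the grasp point (between the pads) is the TCP; z points along the fingers, y is the line along which they close (so a half turn about z gives the same grasp; the last joint's range is limited). The gripper opens to 85 mm and grips with 20 to 120 N. Pads are 22 mm wide; open, the fingers measure 114 mm over their backs; the gripper's body (76 mm by 85 mm) begins 54 mm behind the grasp point. The pads swing forward as they close: fully open they stand 13 mm farther back than shut.
Start: joints at [1.155, 0.383, 0.044, 1.598, -0.018, 1.161, -0.05], TCP at [0.203, -0.617, 0.25] pointing down, gripper open.
Joint ranges: [-2.61, 2.61], [-0.41, 2.15], [-1.48, 1.57], [0, 2.5], [-1.57, 4.71], [0.05, 1.97], [-2.85, 2.85]. Speed limits (rad/s): [2.79, 2.79, 3.14, 3.14, 3.14, 3.14, 3.14].

## Interface

Orientations are given as a unit quaternion [x, y, z, w].
In Python, from bench import move_ptp, movel, move_j, move_gripper, pause, inverse_kinematics, read_camera, camera_params, MotionError, sign_off, look_for, tip_of, read_time_s, read_qpos, read_joint_vel, read_effort, read_eef_pos, read_tcp_rot, read_ft_force, read_ft_torque, read_finger_gap, read_grasp_force gives the robot as it stands. Calls block until the motion is done:
- move_ptp(position, orientation): joint-space move of the TCP to a pose.
- movel(position, orientation=None, speed=0.15): straight line of the TCP; orientation=None keeps the orientation; speed is the mean speed in m/s.
- move_j(angles): joint-space move.
- move_gripper(opening, effort=None): finger opening in m; effort is the grip in N (None keeps the last); returns when the fingers have stopped.
- pause(seconds).
- inverse_kinematics(position, orientation): joint angles nearest the present ones, or None.
- read_camera(name): name is "scene" or "top"; returns the picture (400x640x3 uint8, red, green, blue); there is no depth.
- camera_params(name): a dict with "K" (3x3 intrinsics, pixels), "dist_coeffs" ([k1, k2, p1, p2, k3] as OpenCV has them; the pictures are not rectified), "camera_from_world" (4x4, takes a point from world to camera coordinates). Camera axes: x right, y down, z forward; pixel columns grow to the right and rows downward; lengths in m; the calibration is good to about 2 mm. A picture is of the moment at which its call begins. camera_params takes no time and is no camera call.
A pose or a line that the arm cannot do raises MotionError and nothing moves.
- sign_off(): hands the job in; it is judged then, once.
Trained networks look in the newest picture that a camera, given by its name, has taken for a name from the list of things; names that differ only in an ending like _2 or _b are one class to them, and where a whole thing is asked for, a point or a joint stands for the part that bears it (a point fixed in the world has none). Each returns a list of dicts, best first, with "confidence" (0 to 1); they miss things now and then, are a little off and sometimes report something else, mostly with a low value. They report only what shows in the picture. A call takes as long as a camera call.
- look_for(camera, name): "at" ([column, row] in pixels, amid what is visible of it).
- tip_of(camera, name): "at" ([column, row] in pixels: a listed point, or the origin of a listed thing).
Readings, each from a call of its own:
- read_time_s(): time.
- read_qpos(): joint angles.
- read_joint_vel(): joint speeds.
- read_effort(): joint torques, N m.
- read_eef_pos(): TCP position.
- read_tcp_rot(): TCP orientation.
- read_ft_force(): force on the tool from outside, world axes, zero at the start.
- read_ft_torque(): the same for the moment, N m.
- read_finger_gap(): finger opening in m.
- read_grasp_force(): force on a finger pad.
Only numpy, scipy, OpenCV 4.12 (cv2) and the standard library are available. Lean on these libraries where they do the work, as an engineer would, in place of code of your own. Each camera call takes 0.05 s, during which the arm holds its last target. There are 200 camera calls.

## Task

Lay the steel blade, orange grip up, flat in the grey blade bed and slide it, gently and without forcing it against the brass pin, until the notch in its end is fully home over that pin; nobody has noted where across the bed the pin is set, so find it by touch or by eye. Then push the red keeper bolt all the way across over the blade and let go. Leave the tin, the mug and the jar alone.

Things in the scene. Friction and masses are not known exactly. Their poses are not given: they have to be found in the camera images.
- blade_grip (a point): Flat steel blade, 100 mm long (its x), 62 wide (y), 5 thick, about 0.15 kg, flat on the wooden board; z up. An orange ridge grip, 36 mm long (x), 12 wide (y), 24 tall, stands on its middle, to be pinched across its width from above. This point: centre of the piece, 14.5 mm above the underside, 9.5 mm above the plate's upper face, 14.5 mm below the ridge's top.
- blade_notch (a point): Notch in the blade's +x end, on its centre line. This point: middle of the notch's flat bottom, 36 mm ahead (+x) of the blade's centre, at the underside. From there it runs out as a straight slot 7.5 mm wide and 14 mm deep, without any lead-in, to the end edge (50 mm from the blade's centre). The other end is the ground cutting edge.
- blade_bed: Grey blade bed with a bright metal floor, fixed on the wooden board. Origin: centre of its underside; z up. Floor 14 mm above it, from x = -77 mm (open end) to a low end wall at x = +69 mm; side walls 6 mm above the floor, inner faces at y = -49 and +49 mm. The blade goes in notch end towards +x. Notch fully on the pin: blade centre at x = +5 mm, at the pin's y.
- pin_slot (a point): Middle of the dark cross slot in the bed's floor (bed x = +44 mm, y = 0, z = 14 mm). One upright brass pin, 6 mm in diameter, 9 mm tall above the floor, is clamped in it, unyielding, at bed x = +44 mm and y anywhere from -15 to +15 mm; that y is not reported. If the blade's end edge meets the pin beside the notch, the blade's centre stops at bed x = -9 mm.
- keeper (a joint): Keeper bolt of the bed, a slide: 0 = open (withdrawn to the bed's +y side), 0.044 m = fully closed, its steel tongue (12 mm wide, 2 mm above the blade's upper face) over the blade's cutting end. It moves towards the bed's -y, with about 2 N of friction, and stays where it is left.
- keeper_nub (a point): Centre of the red upright nub of the keeper bolt, 18 x 12 x 24 mm (bed x, y, z); bed frame: x = -37 mm, y = +91 mm when open and +47 mm when closed, z = 38 mm. The nub stands above the guide rails, whose tops are at z = 27 mm in the bed frame; push it from its +y side.
- tea_tin: Small brown tea tin, 60 x 78 x 61 mm, on the board behind the work. Origin: centre of its underside. Leave it alone.
- coffee_mug: Pink and white mug, 90 x 122 x 105 mm, on the board behind the work. Origin: centre of its underside. Leave it alone.
- jam_jar: Jam jar, 69 mm in diameter, 99 mm tall, on the board behind the work. Origin: centre of its underside. Leave it alone.

How it is judged:
On the way, in this order (a step that is already met when the one before it is completed fails the run):
1. the blade lies flat in the bed, fully home with its notch over the pin, while the keeper bolt is still open (x of blade_grip in the frame of blade_bed between 0.002 and 0.008 m and y of blade_grip in the frame of blade_bed between -0.0185 and 0.0185 m and z of blade_grip in the frame of blade_bed between 0.026 and 0.0305 m and angle between blade_grip's own z axis and vertical below 0.035 rad and angle between the x axis of blade_grip and the x axis of blade_bed, either way round below 0.12 rad and value of joint keeper below 0.008 m), for 0.2 s.
2. the keeper bolt is pushed fully across (value of joint keeper above 0.041 m), for 0.2 s.
At the end, for the whole second after the job is handed in: Blade at rest, flat in the bed (tilt under 0.035 rad), in line within 0.12 rad, its centre at x = 2 to 8 mm, y within 18.5 mm and z = 26 to 30.5 mm in the bed frame (possible only with the notch over the pin); keeper bolt closed beyond 41 of its 44 mm (x of blade_grip in the frame of blade_bed between 0.002 and 0.008 m and y of blade_grip in the frame of blade_bed between -0.0185 and 0.0185 m and z of blade_grip in the frame of blade_bed between 0.026 and 0.0305 m and angle between blade_grip's own z axis and vertical below 0.035 rad and angle between the x axis of blade_grip and the x axis of blade_bed, either way round below 0.12 rad and value of joint keeper above 0.041 m and linear speed of blade below 0.02 m/s); the robot touches nothing.
It fails at once if the blade is pressed against the bed or its pin with more than 25 N (contact force between blade and blade_bed above 25 N).
It fails at once if the tin, the mug or the jar is moved more than 20 mm or tipped (distance of any of tea_tin, coffee_mug, jam_jar from where it was at the start of the episode above 0.02 m or angle between any of tea_tin, coffee_mug, jam_jar's own z axis and vertical above 0.3 rad).
It also fails if it takes over 72 s, if anything falls off the work surface, if the arm or the gripper's body presses on something with over 40 N, if the wrist force passes 120 N, or if a joint passes its speed limit or range.

## Working session

There is one attempt and no reset: what is moved stays moved. The work goes in short steps, each a Python script; the robot and the scene stay as the last script left them, time stands still between calls to the robot, and variables do not carry over. Pictures are saved under pics/ and viewed, at most 10 in all, crops included, and the job is handed in when it is done.

```bash
mkdir -p pics; cat > h.py <<'E'
import numpy as np, cv2
from bench import *
def ray(cam,px):
    p=camera_params(cam);K=np.array(p["K"]);T=np.array(p["camera_from_world"])
    u=cv2.undistortPoints(np.array([[px]],float),K,np.array(p["dist_coeffs"]))[0,0]
    R=T[:3,:3];return -R.T@T[:3,3], R.T@np.array([u[0],u[1],1.])
def at_z(cam,px,z):
    o,d=ray(cam,px);return o+d*(z-o[2])/d[2]
def proj(cam,P):
    p=camera_params(cam);T=np.array(p["camera_from_world"])
    return cv2.projectPoints(np.atleast_2d(np.array(P,float)),cv2.Rodrigues(T[:3,:3])[0],T[:3,3],np.array(p["K"]),np.array(p["dist_coeffs"]))[0][:,0]
def save(n,im): cv2.imwrite("pics/"+n+".png",im[:,:,::-1])
E
python3 - <<'E'
from h import *
for c in("scene","top"):
    save(c+"0",read_camera(c))
    T=np.array(camera_params(c)["camera_from_world"]);print(c,(-T[:3,:3].T@T[:3,3]).round(3))
    for n,z in(("blade_grip",.0145),("blade_notch",0),("blade_bed",0),("pin_slot",.014),("keeper_nub",.038),("tea_tin",0),("coffee_mug",0),("jam_jar",0)):
        print(n,[(round(d["confidence"],2),np.round(d["at"],1).tolist(),at_z(c,d["at"],z)[:2].round(4).tolist()) for d in tip_of(c,n)[:2]])
print(read_tcp_rot(),read_time_s(),read_ft_force())
E
```

```text
scene [0.215 0.608 0.824]
blade_grip [(0.98, [308.6, 262.3], [0.4967, 0.0821])]
blade_notch [(0.75, [295.5, 260.5], [0.5312, 0.0815])]
blade_bed [(0.78, [354.9, 189.1], [0.5006, -0.198])]
pin_slot [(0.75, [337.7, 178.2], [0.554, -0.2027]), (0.19, [284.3, 197.1], [0.6481, -0.0755])]
keeper_nub [(0.46, [358.0, 203.1], [0.461, -0.1182])]
tea_tin [(0.6, [285.5, 197.4], [0.6522, -0.0877])]
coffee_mug [(0.79, [231.0, 265.1], [0.6576, 0.159])]
jam_jar [(0.91, [319.3, 155.3], [0.6486, -0.2823])]
top [ 0.376 -0.057  0.949]
blade_grip [(0.69, [242.5, 213.1], [0.4936, 0.0974])]
blade_notch [(0.68, [244.7, 199.8], [0.5244, 0.0964])]
blade_bed [(0.59, [375.7, 216.9], [0.4931, -0.1856]), (0.47, [245.3, 197.8], [0.5287, 0.0953])]
pin_slot [(0.63, [375.5, 194.5], [0.5392, -0.1833])]
keeper_nub [(0.65, [332.8, 224.5], [0.471, -0.0925])]
tea_tin [(0.59, [319.5, 143.9], [0.6521, -0.0623]), (0.49, [333.4, 229.5], [0.4643, -0.0954])]
coffee_mug []
jam_jar [(0.6, [414.1, 148.6], [0.6461, -0.2709])]
[9.87396149e-01 1.58268259e-01 3.70389001e-05 3.17489049e-05] 0.9 [-0.22814699  0.8733377  -0.61438104]
```

View pics/top0.png

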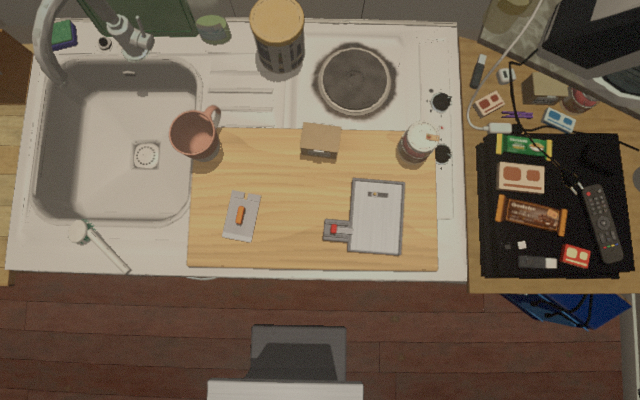

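View pics/scene0.png

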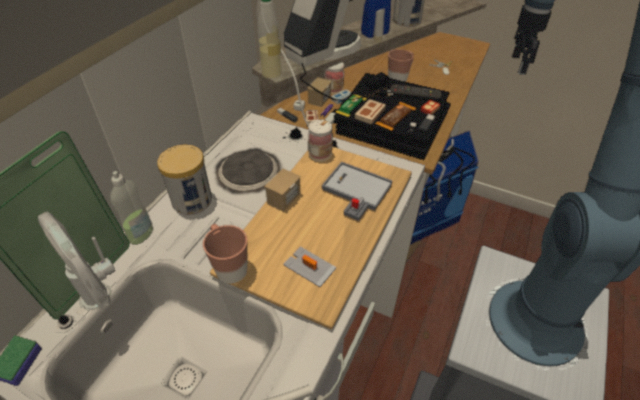

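```bash
python3 - <<'E'
from h import *
P=[proj]
for n,a,b in(("blade_grip",(308.6,262.3),(242.5,213.1)),("notch",(295.5,260.5),(244.7,199.8)),("bed",(354.9,189.1),(375.7,216.9)),("pin",(337.7,178.2),(375.5,194.5)),("nub",(358,203.1),(332.8,224.5)),("tin",(285.5,197.4),(319.5,143.9)),("jar",(319.3,155.3),(414.1,148.6))):
    o1,d1=ray("scene",a);o2,d2=ray("top",b)
    s=np.linalg.lstsq(np.c_[d1,-d2],o2-o1,rcond=None)[0];p,q=o1+d1*s[0],o2+d2*s[1]
    print(n,((p+q)/2).round(4),round(np.linalg.norm(p-q),4))
t=cv2.imread("pics/top0.png");s=cv2.imread("pics/scene0.png")
r=lambda im,x,y,w,h,f:cv2.resize(im[y:y+h,x:x+w],None,fx=f,fy=f,interpolation=cv2.INTER_CUBIC)
cv2.imwrite("pics/c1.png",np.vstack([np.hstack([r(t,310,170,100,90,4),r(s,315,150,100,90,4)]),np.hstack([r(t,190,180,100,70,3.2),r(s,270,235,100,70,3.2),np.zeros((224,160,3),np.uint8)])]))
E
```

```text
blade_grip [0.4908 0.0942 0.033 ] 0.001
notch [0.5226 0.0936 0.0193] 0.0025
bed [ 0.4931 -0.1829  0.0158] 0.0041
pin [ 0.5393 -0.1789  0.0383] 0.0089
nub [ 0.4607 -0.0932  0.0638] 0.0155
tin [ 0.6403 -0.063   0.0291] 0.0066
jar [ 0.642  -0.268   0.0132] 0.0006
```

View pics/c1.png

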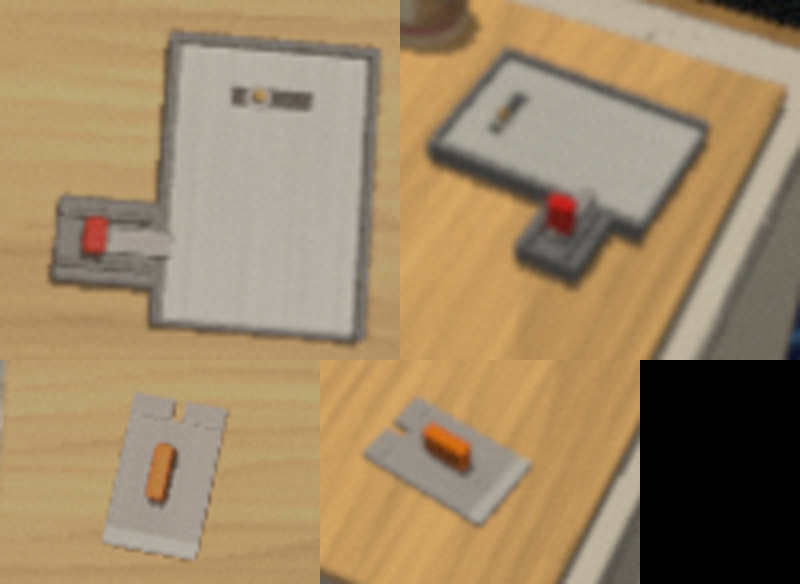

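```bash
cat > fit.py <<'E'
from h import *
from scipy.optimize import least_squares
ct=lambda u,v,x0,y0,f:(x0+(u+.5)/f-.5,y0+(v+.5)/f-.5)
T=lambda *p:("top",ct(*p,310,170,4)); S=lambda u,v:("scene",ct(u-400,v,315,150,4))
bt=lambda u,v:("top",ct(u,v-360,190,180,3.2)); bs=lambda u,v:("scene",ct(u-320,v-360,270,235,3.2))
def fit(obs,p0):
    def f(p,full=False):
        c,s=np.cos(p[2]),np.sin(p[2]);r=[]
        for (cam,px),m in obs:
            P=[p[0]+c*m[0]-s*m[1],p[1]+s*m[0]+c*m[1],p[3]+m[2]]
            r+=list(proj(cam,P)[0]-px)
        return np.array(r+[(p[3]-.0175)*300])
    r=least_squares(f,p0,loss="soft_l1");print(r.x.round(4),r.fun[:-1].reshape(-1,2).round(1).tolist());return r.x
bed=fit([(T(177,45),(.069,.049,.020)),(T(370,55),(.069,-.049,.014)),(T(355,333),(-.077,-.049,.014)),(T(163,321),(-.077,.049,.02)),
 (T(272,98),(.044,0,.014)),(T(94,235),(-.037,.091,.044)),(S(561,214),(-.037,.091,.038)),
 (S(509,113),(.044,0,.014)),(S(510,55),(.069,-.049,.020)),(S(640,228),(-.077,.049,.020))],[.49,-.183,-.07,.018])
bl=fit([(bt(136,394),(.05,.031,.005)),(bt(228,409),(.05,-.031,.005)),(bt(195,558),(-.05,-.031,.005)),(bt(104,542),(-.05,.031,.005)),(bt(161,472),(0,0,.025)),
 (bs(365,455),(.05,.031,.005)),(bs(417,399),(.05,-.031,.005)),(bs(529,466),(-.05,-.031,.005)),(bs(480,523),(-.05,.031,.005)),(bs(447,446),(0,0,.018))],[.49,.094,-.15,.018])
o=at_z("top",T(260,97)[1],bed[3]+.021);d=o[:2]-bed[:2];c,s=np.cos(bed[2]),np.sin(bed[2])
print("pin in bed",c*d[0]+s*d[1],-s*d[0]+c*d[1])
E
python3 fit.py
```

```text
[ 0.4932 -0.1832 -0.0535  0.0192] [[1.4, -0.9], [-0.4, 0.6], [0.3, 1.1], [0.7, 0.5], [0.2, -0.2], [-1.0, -0.2], [-0.8, 1.9], [-0.8, 0.9], [-0.9, -0.0], [1.0, -1.6]]
[ 0.4869  0.0971 -0.1639  0.0204] [[0.1, -0.6], [0.1, 0.1], [0.6, 0.5], [-0.1, -0.1], [0.1, -0.2], [-0.7, 0.1], [-0.1, -0.2], [0.9, -0.4], [-0.0, 1.1], [-0.0, 0.9]]
pin in bed 0.04242956645784903 0.007494020128242821
```

```bash
cat >> h.py <<'E'
BED=np.array([.4932,-.1832]);BY=-.0535
def q(y): return [np.cos(y/2),np.sin(y/2),0,0]
def b2w(x,y,z):
    c,s=np.cos(BY),np.sin(BY);return [BED[0]+c*x-s*y,BED[1]+s*x+c*y,z]
def w2b(p):
    c,s=np.cos(BY),np.sin(BY);d=np.array(p[:2])-BED;return np.array([c*d[0]+s*d[1],-s*d[0]+c*d[1],p[2]])
E
python3 - <<'E'
from h import *
x,y,w=.4869,.0971,-.1639
move_ptp([x,y,.15],q(w)); print(read_qpos(),read_time_s(),read_ft_force())
move_gripper(.035,20)
movel([x,y,.07]); f0=read_ft_force(); print(f0)
z=.07
while z>.046:
    z-=.002; movel([x,y,z],speed=.05); f=read_ft_force()-f0
    if abs(f[2])>3: break
print(z,f,read_time_s())
E
```

```text
[ 0.38772472  0.30515053 -0.74435987  2.01972655  0.26104863  0.91090774
 -2.23195262] 3.6333 [-0.33561526 -0.45737633 -1.09778414]
[-0.41331312  0.25074955  0.26435363]
0.04799999999999999 [-2.0912853  -0.6764019   9.67763804] 7.6083
```

```bash
python3 - <<'E'
from h import *
x,y=.4869,.0971
movel([x,y,.053],speed=.1); print(read_ft_force())
move_gripper(0,40); print(read_finger_gap(),read_grasp_force(),read_ft_force())
movel([x,y,.11]); print(read_finger_gap(),read_ft_force(),read_eef_pos(),read_time_s())
save("t1",np.vstack([cv2.resize(read_camera("top")[170:270,190:290],None,fx=4,fy=4),cv2.resize(read_camera("scene")[200:250,250:350],None,fx=4,fy=4)]))
E
```

```text
[-0.00520412  0.15996513  0.15788911]
0.011176391594828987 40.18948674201965 [0.0840661  1.19465231 1.37620696]
0.011202225082360504 [-0.09654843  0.22490176 -1.36587286] [0.48648111 0.09664933 0.10968006] 8.7167
```

View pics/t1.png

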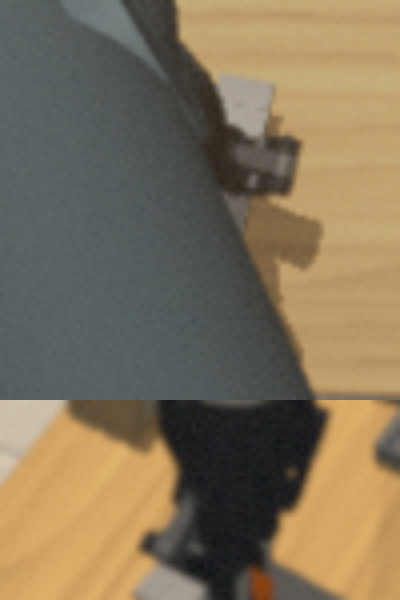

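```bash
python3 - <<'E'
from h import *
y0=.0075
move_ptp(b2w(-.016,y0,.11),q(BY)); pause(.2); f0=read_ft_force();print(f0,read_time_s())
movel(b2w(-.016,y0,.074),speed=.08); z=.074
while z>.060:
    z-=.0007; movel(b2w(-.016,y0,z),speed=.03); f=read_ft_force()-f0
    if f[2]>2.5: break
print(z,f,w2b(read_eef_pos()),read_ft_torque(),read_time_s())
np.save("f0.npy",f0)
save("t2",np.hstack([cv2.resize(read_camera("top")[170:260,310:410],None,fx=4,fy=4),cv2.resize(read_camera("scene")[150:240,315:415],None,fx=4,fy=4)]))
E
```

```text
[-0.31164778  0.2975224  -0.93343902] 10.075
0.06629999999999993 [-1.89259398  0.50711857  6.70345663] [-0.01598898  0.0075243   0.06691894] [ 0.14450625  0.56546281 -0.02102838] 13.425
```

View pics/t2.png

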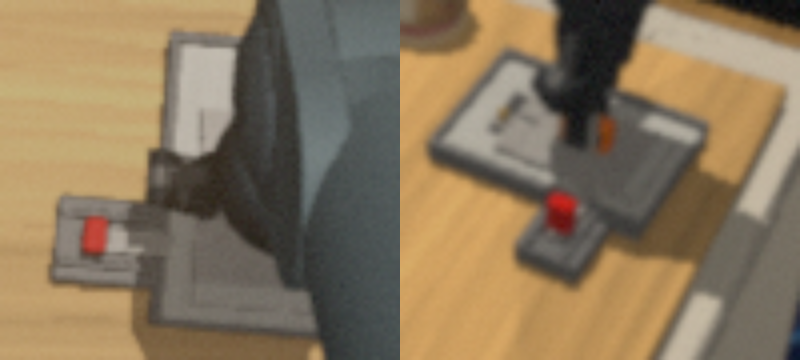

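```bash
cat >> h.py <<'E'
def slide(x,y,z,x1,f0,lim=4,st=.0006,verbose=True):
    """advance along bed x until resisting force exceeds lim; returns commanded x, force(bed), hit"""
    c,s=np.cos(BY),np.sin(BY)
    while x<x1:
        x+=st; movel(b2w(x,y,z),speed=.03)
        f=read_ft_force()-f0; fb=np.array([c*f[0]+s*f[1],-s*f[0]+c*f[1],f[2]])
        if fb[0]<-lim or abs(fb[1])>lim+2: return x,fb,True
    return x,fb,False
E
python3 - <<'E'
from h import *
f0=np.load("f0.npy")
movel(b2w(-.016,.0075,.0669),speed=.02); print(read_ft_force()-f0)
print(slide(-.016,.0075,.0669,-.002,f0),w2b(read_eef_pos()),read_time_s())
E
```

```text
[ 0.20358043 -0.35490621  1.99763605]
(-0.008200000000000002, array([-4.6716802 ,  0.17995849,  7.10024611]), True) [-0.00933884  0.00731324  0.0669213 ] 17.025
```

```bash
python3 - <<'E'
from h import *
f0=np.load("f0.npy");z=.0670
c,s=np.cos(BY),np.sin(BY)
for y in (.0086,.0064,.0097,.0053,.0108,.0042,.0119,.0031):
    movel(b2w(-.0115,y if y==.0086 else yp,z),speed=.05) 
    movel(b2w(-.0115,y,z),speed=.05); yp=y
    movel(b2w(-.0072,y,z),speed=.03); f=read_ft_force()-f0
    print(y,(c*f[0]+s*f[1]).round(2),(-s*f[0]+c*f[1]).round(2),f[2].round(2),w2b(read_eef_pos()).round(4),read_time_s())
    if c*f[0]+s*f[1]>-3: break
E
```

```text
0.0086 0.37 0.26 1.31 [-0.0065  0.0088  0.067 ] 17.8167
```

```bash
python3 - <<'E'
from h import *
f0=np.load("f0.npy")
print(slide(-.0072,.0086,.0670,.009,f0,lim=4,st=.0011),w2b(read_eef_pos()),read_time_s())
E
```

```text
(0.0049000000000000024, array([-4.24311438, -0.2403792 ,  3.35274609]), True) [0.00406522 0.00858402 0.06693947] 20.5667
```

```bash
python3 - <<'E'
from h import *
f0=np.load("f0.npy")
print(slide(.0049,.0086,.0670,.009,f0,lim=8,st=.0006),w2b(read_eef_pos()))
movel(b2w(.0046,.0086,.0669),speed=.02); print(read_ft_force()-f0,w2b(read_eef_pos()))
move_gripper(.03); pause(.1)
p=read_eef_pos(); movel([p[0],p[1],.13]); print(read_time_s())
# behind the nub, closed gripper; only see first
move_ptp(b2w(-.037,.155,.16),q(BY+np.pi/2)); print(read_qpos(),read_time_s())
save("t3",np.hstack([cv2.resize(read_camera("top")[170:260,310:410],None,fx=4,fy=4),cv2.resize(read_camera("scene")[150:240,315:415],None,fx=4,fy=4)]))
E
```

```text
(0.007299999999999999, array([-8.1869636 ,  0.26599747,  9.77102288]), True) [0.00424256 0.00857523 0.06697226]
[-3.78226387  0.06692685  5.22595555] [0.0040122  0.00860595 0.06693549]
22.8417
[ 0.94861325  0.32213426 -1.08268966  2.07279955  0.35177039  0.94501176
 -0.37928977] 23.975
```

View pics/t3.png

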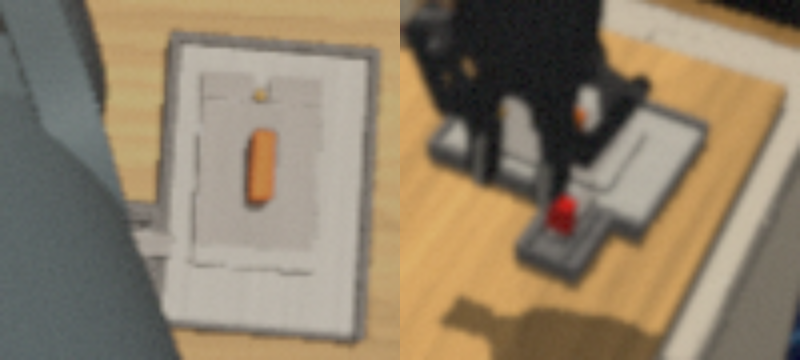

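```bash
python3 - <<'E'
from h import *
qq=q(BY+np.pi/2)
move_gripper(0,20); 
movel(b2w(-.037,.135,.12)); movel(b2w(-.037,.135,.074),speed=.1); pause(.2); f0=read_ft_force(); print(f0,read_time_s())
movel(b2w(-.037,.105,.074),speed=.05)
y=.105; c,s=np.cos(BY),np.sin(BY)
while y>.045:
    y-=.003 if y>.072 else .001; movel(b2w(-.037,y,.074),speed=.05); f=read_ft_force()-f0; fy=-s*f[0]+c*f[1]
    if y>.09 or y<.072: print(round(y,4),fy.round(1),f.round(1),w2b(read_eef_pos())[1].round(4))
    if abs(fy)>9: break
print(read_time_s())
movel(b2w(-.037,y+.02,.074)); movel(b2w(-.037,y+.03,.15)); 
move_j([1.155,0.383,0.044,1.598,-0.018,1.161,-0.05]); print(read_time_s())
save("t4",np.hstack([cv2.resize(read_camera("top")[170:260,310:410],None,fx=4,fy=4),cv2.resize(read_camera("scene")[150:240,315:415],None,fx=4,fy=4)]))
E
```

```text
[-0.27875163 -1.1300655   0.41129482] 25.7333
0.102 2.0 [0.  2.  0.2] 0.1022
0.099 2.6 [ 0.3  2.6 -0.3] 0.0991
0.096 2.7 [0.2 2.7 0.3] 0.0957
0.093 2.7 [-1.3  2.8  0.6] 0.0925
0.072 1.6 [ 0.5  1.6 -0. ] 0.0716
0.071 2.8 [ 0.3  2.8 -0.2] 0.0709
0.07 2.2 [-0.2  2.2 -0.7] 0.07
0.069 2.5 [-0.4  2.6 -0.2] 0.069
0.068 2.6 [-0.   2.6 -0.5] 0.0678
0.067 4.6 [-0.5  4.6  1.1] 0.0676
0.066 6.8 [-0.4  6.9 -0.1] 0.0676
0.065 8.1 [-0.9  8.2  0.8] 0.0675
0.064 9.8 [-1.2  9.9  0.6] 0.0675
31.2333
34.3167
```

View pics/t4.png

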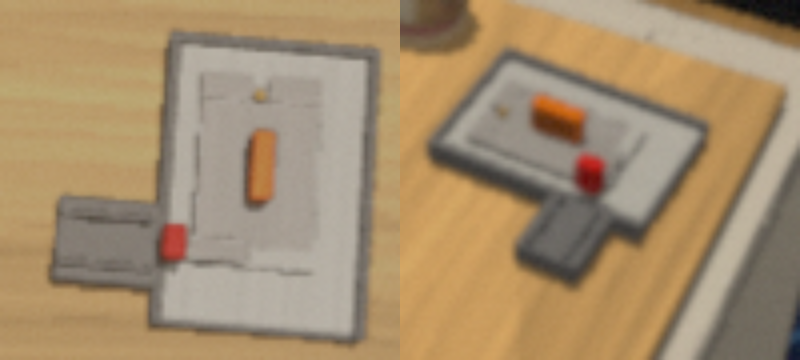

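The picture shows the nub moved across, from crop (94,235) to (173,242). That is about 41–44 mm and matches the hard stop I felt. The blade is still home, with the pin at crop (261,95), and the arm is clear.

```bash
python3 -c "
from bench import *
print(sign_off())"
```

```text
the job is handed in; nothing more can be done
None
```

I handed the job in at about 34 s on the robot's clock. The blade is home over the pin, the keeper bolt is pushed across to its stop, the arm is clear, and the tin, mug and jar were never approached. `sign_off()` gave no verdict, so a pass isn't confirmed.

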